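Restock the bakery's counter trays

TASK

Restock the two pull-out bread trays on the counter: push the filled one, left part-way out, back along its runners until its spring catch snaps up in front of it, with the bread staying on it. Press down the catch of the empty one so that it springs free, and draw that tray towards the robot until it is about 10 cm out of its home position, still resting in its runners. Leave the jam jar between the two stands standing where it is.

Things in the scene. Friction and masses are not known exactly. Their poses are not given: they have to be found in the camera images.
- stand_full: Fixed counter stand of the filled tray (left or right of the other stand): black base plate, two aluminium C-runners, open at the front. Origin on the counter, x along the runners away from the robot (the way in), y across, z up. It reaches from x = -200 to +220 mm, y = -99 to +99 mm, 42 mm tall (end stops at the back 52 mm). The tray's underside runs 26 mm above the counter
- stand_empty: Fixed counter stand of the empty tray, alike in every way
- tray_full: The filled tray, loose in its runners (their lips hold it down, 2 mm side play), 265 mm long (x) and 178 wide, slatted floor 10 mm thick, two loaves on it. Origin: centre of its underside; x away from the robot. Black front wall at x = -132.5 to -120.5 mm, 154 mm wide, 50 mm high over the underside; other walls 35 mm. Starts 45 to 85 mm out of home
- tray_empty: The empty tray, the same but bare, about 0.45 kg, drawn with 1 to 3 N. Starts home, held by its catch. When the catch is pressed down, a spring buffer behind the tray pushes it 15 to 30 mm out, over the catch, which then stays down under it
- full_front (a point): Middle of the top edge of the filled tray's front wall, on its outer face (the face to push), 76 mm above the counter
- empty_front (a point): The same point on the empty tray. The wall is 12 mm thick; behind it, inside the tray, are 40 mm of depth down to the slats, to hook the wall from inside
- full_home (a point): Fixed to stand_full: where full_front is when the tray is home, its front face resting against the upright stop face of the catch (x = -75 mm in the stand). The tray can be pushed up to 6 mm beyond this, to rubber end stops. Over the last 22 mm before it the spring buffer resists with 4 to 7 N; with friction the whole push takes about 7 to 12 N
- empty_home (a point): Fixed to stand_empty: where empty_front is when the empty tray is home, as it is at the start
- full_pad (a point): Centre of the ribbed thumb pad (36 mm along x, 52 mm wide) on the steel leaf catch of stand_full, 30 mm above the counter when up. The leaf is hinged 62 mm in front of it (-x of the stand) and rises to an upright nose 38 mm behind it (+x), which when up stands 9 mm above the level of the tray's underside
- empty_pad (a point): The same point on the catch of stand_empty. Pressed straight down, about 6 mm frees the tray and 10 mm is the end of travel; some 2 N starts it and 4 to 6 N takes it down. A finger on the pad stands in the tray's way after some 20 mm; then lift it straight up: the tray has sprung over the nose and keeps the catch down
- catch_full (a joint): Angle (rad) of stand_full's leaf catch: 0 is up (snapped), growing as it is pressed down; about 0.09 to 0.10 with a tray lying over its nose; 0.16 is its end
- catch_empty (a joint): The same for stand_empty
- loaf0_center (a point): Centre (half-way up) of the front loaf on the filled tray: oval, 128 mm long across the tray, 92 mm wide, 66 mm tall, loose
- loaf1_center (a point): Centre of the rear, darker loaf on the filled tray, same size
- jar_center (a point): Centre of the jam jar that stands in the gap between the stands: 50 mm across, 85 mm tall, loose
There are look-alikes about, which are no part of the job. Leave any pink look-alike of the part that bears loaf1_center alone.

How it is judged:
By the outcome, as a careful person would: the job done as asked, in the order asked, and still so for the second after the job is handed in, with the robot touching nothing.
It also fails if it takes over 61 s, if anything falls off the work surface, if the arm or the gripper's body presses on something with over 40 N, if the wrist force passes 120 N, or if a joint passes its speed limit or range.

ROBOT

A 6-joint arm with a two-finger parallel gripper is mounted at the origin on the work surface. World frame = base frame: x ahead of the robot, y to its left, z up, the work surface at z = 0. Lengths are in mm, angles in degrees, forces in N, time in s.
With the tool pointing down it reaches from about 300 to 850 mm from the base axis. Payload 4.2 kg.
Tool frame: the origin (TCP) lies on the centre line of the jaws, within the pads' length; the fingertips stand 14 mm ahead of it and the grasp point (between the pads) lies 5 mm behind it (env.finger_overhang is the z of the fingertips in the tool frame, in mm); z points along the fingers, y is the line along which they close (so a half turn about z gives the same grasp; the last joint's range is limited). The gripper opens to 91 mm and grips with 3 to 60 N. Pads are 32 mm wide; open, the fingers measure 118 mm over their backs; the gripper's body (76 mm by 178 mm) begins 60 mm behind the grasp point.
Start: joints at [64.63, 18.312, 89.639, -0, 72.044, -1.146], TCP at [235.935, 524.382, 227.976] pointing down, gripper open.
Joint ranges: [-177.97, 177.97], [-48.28, 115.42], [12.27, 149.76], [-77.06, 257.06], [2.81, 150.46], [-146.56, 146.56]. Speed limits (degrees/s): [147.25, 147.25, 180, 180, 180, 180].

INTERFACE

Orientations are given as [roll, pitch, yaw] about the fixed x, y, z axes, in that order (R = Rz(yaw) Ry(pitch) Rx(roll)).
In Python, from workcell import sensors, viewer, env gives the robot as it stands. The module is installed in compiled form; this text tells all that it offers.
- The arm moves only by the tool step_arm, never from a script. Its argument "plan" is one flat list of numbers, 6 for each row, row after row: the shift along the tool's x, y, z in cm, then the turn, a rotation vector about the tool's x, y, z in rad. In form: [x, y, z, wx, wy, wz, x, y, z, wx, wy, wz, ...]. A call has 1 to 5 rows; each row shifts and turns the commanded pose from where the row before left it, along the tool's axes as they then stand; what a row does not reach is not made up. A row lasts 1/12 s, in which the tool goes at most 41.7 mm and 7.16 degrees, less where a joint would pass 70% of its speed; a pose out of reach is approached as far as the arm can. A call is refused whole if a number of a shift passes 4.17 or a number of a turn 0.125, either way. A call with a gripper value outside its range is refused whole. "hand" is the finger opening in cm, from 0 to 9.12, set as the call begins (left out, the last holds). The fingers move at their own pace and stop on an object; "newtons" is the grip in N (left out, the last holds). Time passes only in rows, so rows that do not move let the fingers close. It gives the time, the measured TCP pose, the force, the opening and the grip force at its end, in the units of the state.
- sensors.state(): the state, without advancing time (a new reading comes with each control period).
- viewer.grab_frame(name): name is "side" or "top"; returns a dict with "img" (384x512x3 uint8, red, green, blue), "fx", "fy", "cx", "cy" (pixels), "k1" (the pictures are not rectified: a ray, as slopes to the right and down, at radius r is drawn at 1 + k1 r^2 times it, then the intrinsics apply), "position" and "attitude" of the camera in the world. Camera axes: x right, y down, z forward; pixel columns grow to the right and rows downward; lengths in mm; the calibration is good to about 2 mm. A picture is of the moment at which its call begins. There is no depth.
- env.job_done(): hands the job in; it is judged then, once.
Trained networks look in a picture, given as the dict that the camera call returned (one of the last four; its "shot" number tells which), for a name from the list of things; names that differ only in an ending like _2 or _b are one class to them, and where a whole thing is asked for, a point or a joint stands for the part that bears it (a point fixed in the world has none). Each returns a list of dicts, best first, with "score" (0 to 1); they miss things now and then, are a little off and sometimes report something else, mostly with a low value. They report only what shows in the picture. A call takes as long as a camera call. They do not tell look-alikes from the thing itself.
- viewer.boxes_of(name, picture): "location" ([column, row] in pixels, amid what is visible of it).
- viewer.pinpoint(name, picture): "location" ([column, row] in pixels: a listed point, or the origin of a listed thing).
The state is a dict: "time_s": time; "qpos": joint angles; "qvel": joint speeds; "effort": joint torques, N m; "ee_pos": TCP position; "ee_rot": TCP orientation; "force": force on the tool from outside, world axes, zero at the start; "torque": the same for the moment, N m; "gripper_width": finger opening in mm; "gripper_force": force on a finger pad.
Only numpy, scipy, OpenCV 4.12 (cv2) and the standard library are available. Lean on these libraries where they do the work, as an engineer would, in place of code of your own. Each camera call takes 0.05 s, during which the arm holds its last target. There are 200 camera calls.

## Working session

There is one attempt and no reset: what is moved stays moved. The work goes in short steps, Python scripts to look and compute and a tool call to move; the robot and the scene stay as the last step left them, time stands still between calls to the robot, and variables do not carry over. Pictures are saved under pics/ and viewed, at most 10 in all, crops included, and the job is handed in when it is done.

Besides the shell and the picture viewer there is one more tool, called after ">>>" as name(argument=value, ...) on one line, values as JSON. step_arm: Moves the arm, as the interface text tells. Its arguments: {"type":"object","properties":{"plan":{"type":"array","items":{"type":"number"}},"hand":{"type":"number"},"newtons":{"type":"number"}},"required":["plan"]}

```bash
mkdir -p pics
cat > h.py <<'E'
import numpy as np, cv2
from workcell import sensors, viewer, env
from scipy.spatial.transform import Rotation as R
def K(p): return np.array([[p['fx'],0,p['cx']],[0,p['fy'],p['cy']],[0,0,1.]])
def rot(p):
    a=np.array(p['attitude'],float)
    return a if a.shape==(3,3) else R.from_euler('xyz',a,degrees=True).as_matrix()
def ray(p,uv):
    d=cv2.undistortPoints(np.array([[uv]],float),K(p),np.array([p['k1'],0,0,0.]))[0,0]
    return np.array(p['position'],float), rot(p)@np.array([d[0],d[1],1])
def atz(p,uv,z):
    o,d=ray(p,uv); return o+d*(z-o[2])/d[2]
def proj(p,X):
    r=rot(p).T; return cv2.projectPoints(np.array(X,float).reshape(-1,1,3),cv2.Rodrigues(r)[0],-r@np.array(p['position'],float),K(p),np.array([p['k1'],0,0,0.]))[0][:,0]
E
python3 - <<'E'
from h import *
P={n:viewer.grab_frame(n) for n in('side','top')}
for n,p in P.items():
    cv2.imwrite(f'pics/{n}0.png',p['img'][:,:,::-1]); print(n,p['position'],p['attitude'],p['fx'],p['k1'])
Z=dict(full_front=76,empty_front=76,full_home=76,empty_home=76,full_pad=30,empty_pad=30,loaf0_center=69,loaf1_center=69,jar_center=42,stand_full=0,stand_empty=0,tray_full=26,tray_empty=26)
for k,z in Z.items():
  for n,p in P.items():
    for d in viewer.pinpoint(k,p)[:3]: print(k,n,round(d['score'],2),np.round(d['location']),np.round(atz(p,d['location'],z)[:2]))
print(sensors.state())
E
```

```text
side [  84.87694717 -565.41578037  718.62895349] [-131.03635797    0.4845706   -41.76821785] 421.77934030577 -0.04794936881439435
top [413.02257551 -16.55685819 918.94325232] [-169.84130735   -0.39266186  -89.59097872] 375.4737069415018 -0.017238968184899655
full_front side 0.72 [309. 247.] [ 540. -217.]
full_front top 0.96 [335. 202.] [ 536. -218.]
full_front top 0.18 [333. 194.] [ 555. -214.]
empty_front side 0.95 [202. 162.] [549. 158.]
empty_front side 0.67 [316. 257.] [ 532. -243.]
empty_front top 0.83 [165. 194.] [553. 169.]
full_home top 0.28 [330. 122.] [ 727. -213.]
empty_home side 0.71 [203. 164.] [547. 149.]
empty_home top 0.93 [164. 189.] [564. 172.]
full_pad side 0.5 [317. 259.] [ 560. -225.]
full_pad top 0.63 [334. 195.] [ 561. -227.]
empty_pad side 0.91 [194. 179.] [523. 163.]
empty_pad top 0.85 [168. 212.] [516. 170.]
loaf0_center side 0.75 [332. 232.] [ 611. -216.]
loaf0_center top 0.64 [333. 171.] [ 611. -216.]
loaf0_center top 0.45 [335. 199.] [ 545. -219.]
loaf1_center side 0.67 [365. 202.] [ 738. -206.]
loaf1_center side 0.56 [215. 283.] [ 347. -154.]
loaf1_cente
[... 600 characters left out ...]
73 [330. 123.] [ 744. -223.]
{'time_s': 1.4, 'qpos': array([ 6.46282232e+01,  1.83120163e+01,  8.96399513e+01,  3.52829443e-04,
        7.20457113e+01, -1.14579816e+00]), 'qvel': array([-0.01492335, -0.02462186, -0.03787243, -0.07231662,  0.00748479,
       -0.10202868]), 'effort': array([-9.67412961e-05, -4.12355232e+01, -2.32230914e+01,  7.27462023e-02,
        3.76134308e-02, -5.13287716e-06]), 'ee_pos': array([235.93915859, 524.36187812, 227.96830043]), 'ee_rot': array([ 1.79997673e+02, -2.89169762e-04,  1.55773913e+02]), 'force': array([-0.09471631, -0.26062615, -0.92567875]), 'torque': array([0.05155665, 0.03219377, 0.00495637]), 'gripper_force': 0.0, 'gripper_width': 91.3078487110375}
```

View pics/top0.png

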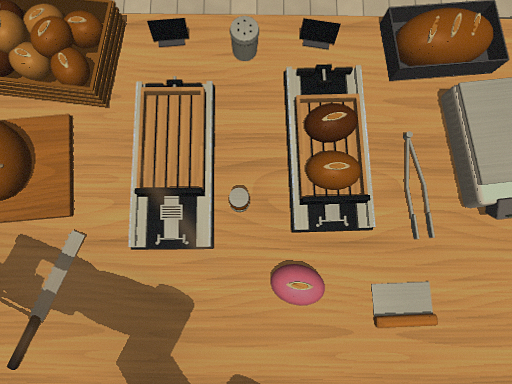

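View pics/side0.png

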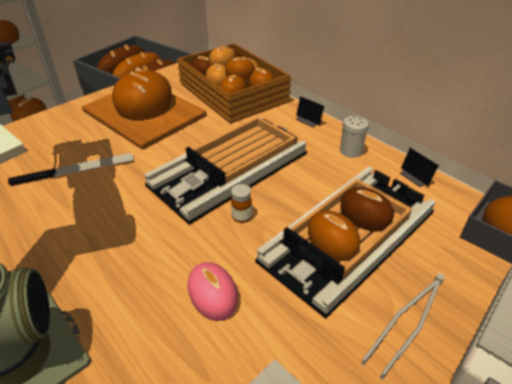

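Run:
```python
import cv2
a=cv2.imread('pics/top0.png');b=cv2.imread('pics/side0.png')
c=cv2.resize(a[80:260,110:400],None,fx=2.75,fy=2.75,interpolation=cv2.INTER_CUBIC);cv2.imwrite('pics/c0.png',c)
```

```text
(no output)
```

View pics/c0.png

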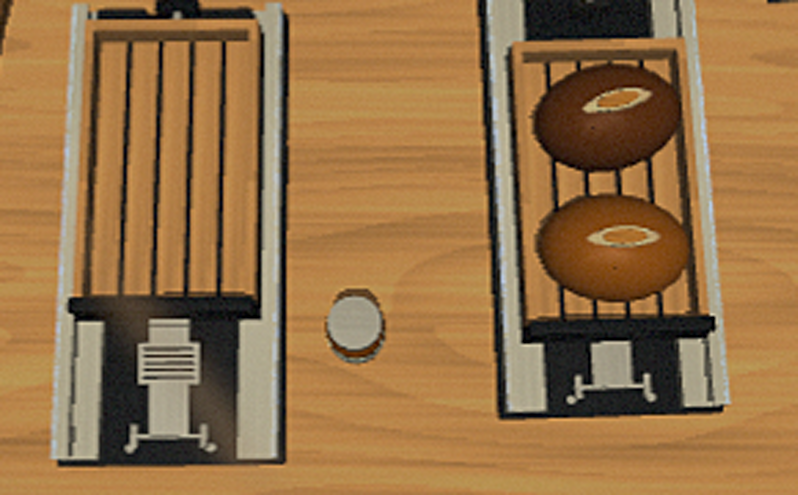

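The top view shows the empty stand on the left (wall about (165,192), pad (170,212)) and the filled stand on the right (wall about (335,199), its pad under the tray). The jar is at (240,198). The pink look-alike is at (298,284), apart from the dark rear loaf at (331,122). Other bread-like things are the basket (45,45), the board loaf (5,160) and the crate loaf (445,38), none of them on a tray. I choose the loaves on the right-hand tray as the real ones.

```bash
cat > fit.py <<'E'
from h import *
from scipy.optimize import least_squares
p=viewer.grab_frame('top'); q=viewer.grab_frame('side')
def loc(s,L):
    x,y,t=s; t=np.radians(t); L=np.array(L,float); c,n=np.cos(t),np.sin(t)
    return np.c_[x+c*L[:,0]-n*L[:,1], y+n*L[:,0]+c*L[:,1], L[:,2]]
# stand outer rail top corners, crop px -> full
cr=lambda u,v:(110+u/2.75,80+v/2.75)
obs={'empty':([(-200,99,42),(220,99,42),(-200,-99,42),(220,-99,42)],[cr(52,458),cr(74,6),cr(283,458),cr(284,5)]),
     'full':([(-200,99,42),(-200,-99,42),(220,99,42),(220,-99,42)],[cr(500,410),cr(730,403),(285.5,71),(357,67)])}
for k,(L,uv) in obs.items():
    f=least_squares(lambda s:(proj(p,loc(s,L))-np.array(uv)).ravel(),[620,170 if k=='empty' else -215,0],loss='soft_l1')
    s=f.x; print(k,np.round(s,1),np.round(f.fun,1))
    print(' home',loc(s,[(-75,0,76)]).round(),'pad',loc(s,[(-75-38,0,30)]).round())
    for im,n in((p,'top'),(q,'side')):
        W=im['img']
        a=loc(s,[(-200,99,42),(220,99,42),(220,-99,42),(-200,-99,42)]); 
        cv2.polylines(W,[proj(im,a).round().astype(int)],True,(255,0,0) ,1)
        b=loc(s,[(-131,26,30),(-95,26,30),(-95,-26,30),(-131,-26,30)])
        cv2.polylines(W,[proj(im,b).round().astype(int)],True,(0,255,0),1)
        d=0 if k=='empty' else -65
        c=loc(s,[(-75+d,-77,76),(-75+d,77,76)])
        cv2.polylines(W,[proj(im,c).round().astype(int)],False,(255,255,0),1)
w=np.hstack([p['img'][60:260,110:400],q['img'][110:310,140:440]])[:,:,::-1]
w=np.vstack([cv2.resize(p['img'][60:260,110:390],(800,571))])[:,:,::-1]
cv2.imwrite('pics/o_top.png',w)
cv2.imwrite('pics/o_side.png',cv2.resize(q['img'][110:320,140:440],(800,560))[:,:,::-1])
E
python3 fit.py
```

```text
empty [631.6 161.3   1.1] [-1.   1.8 -1.2 -3.3  0.8  1.   1.4 -3.7]
 home [[557. 160.  76.]] pad [[519. 159.  30.]]
full [ 677.2 -211.     2.7] [-0.3  1.9  0.4  1.1 -4.  -6.5  2.2 -4.9]
 home [[ 602. -215.   76.]] pad [[ 564. -216.   30.]]
```

View pics/o_top.png

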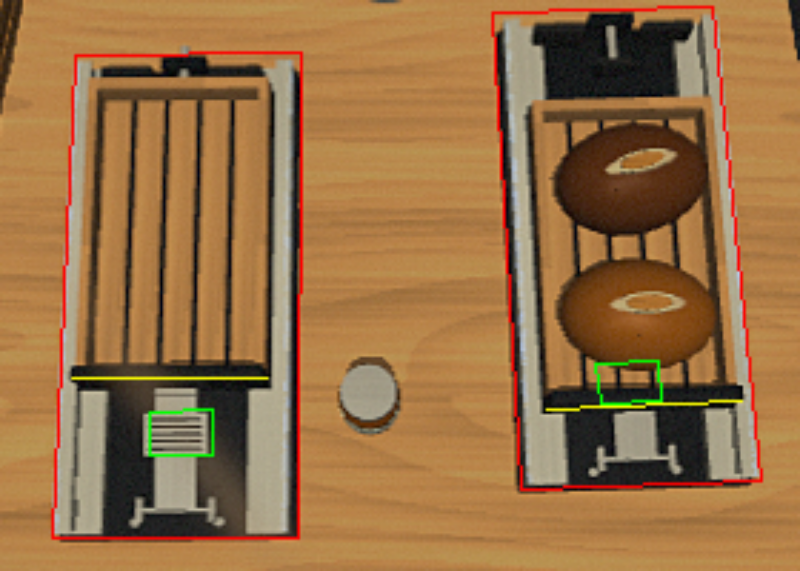

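View pics/o_side.png

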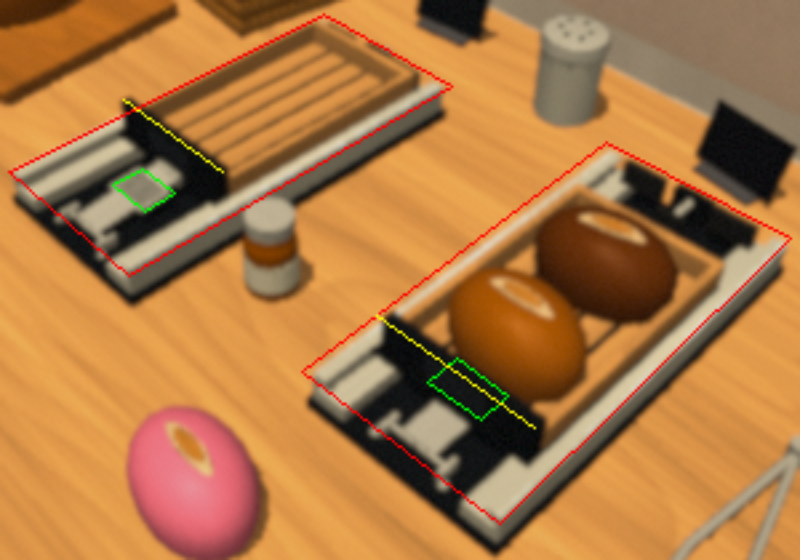

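The top overlay shows the stand outlines, with the empty tray's front wall about 6 mm nearer than my line and its pad where predicted, about 1.5 px to the left. The side overlay agrees: filled front near (537,-217), empty front near (552,164), empty pad near (518,164). The nets report the same within 1 cm. I'll turn the tool to yaw 90 and travel to the start of the push.

>>> step_arm(plan=[0,0,0,0,0,0.115,0,0,0,0,0,0.115,0,0,0,0,0,0.115,0,0,0,0,0,0.115,0,0,0,0,0,0.115], hand=0, newtons=20)

```text
time_s: 1.92
ee_pos: [235.9, 524.4, 228.0]
ee_rot: [180.0, -0.0, 122.5]
force: [-0.6, -0.3, -0.0]
gripper_width: 61.0
gripper_force: 0.0
```

>>> step_arm(plan=[0,0,0,0,0,0.115,0,0,0,0,0,0.115,0,0,0,0,0,0.115,0,0,0,0,0,0.115,0,0,0,0,0,0.113])

```text
time_s: 2.33
ee_pos: [235.9, 524.4, 228.0]
ee_rot: [180.0, -0.0, 89.7]
force: [-0.9, -0.9, -1.1]
gripper_width: 27.4
gripper_force: 0.0
```

>>> step_arm(plan=[-3.7,1.27,0,0,0,0,-3.7,1.27,0,0,0,0,-3.7,1.27,0,0,0,0,-3.7,1.27,0,0,0,0,-3.7,1.27,0,0,0,0])

```text
time_s: 2.75
ee_pos: [299.6, 337.7, 228.0]
ee_rot: [180.0, -0.0, 90.1]
force: [0.6, -0.9, 0.0]
gripper_width: 0.4
gripper_force: 0.0
```

>>> step_arm(plan=[-3.7,1.27,0,0,0,0,-3.7,1.27,0,0,0,0,-3.7,1.27,0,0,0,0,-3.7,1.27,0,0,0,0,-3.7,1.27,0,0,0,0])

```text
time_s: 3.17
ee_pos: [363.1, 152.6, 228.3]
ee_rot: [179.9, -0.0, 90.0]
force: [0.9, 1.0, -0.3]
gripper_width: 0.3
gripper_force: 0.0
```

>>> step_arm(plan=[-3.7,1.27,0,0,0,0,-3.7,1.27,0,0,0,0,-3.7,1.27,0,0,0,0,-3.7,1.27,0,0,0,0,-3.7,1.27,0,0,0,0])

```text
time_s: 3.58
ee_pos: [426.7, -32.6, 228.3]
ee_rot: [179.9, -0.0, 90.0]
force: [1.9, 0.7, 0.2]
gripper_width: 0.3
gripper_force: 0.0
```

>>> step_arm(plan=[-3.7,1.27,0,0,0,0,-3.7,1.27,0,0,0,0,-3.7,1.27,0,0,0,0,-3.7,1.27,0,0,0,0,0,0,0,0,0,0])

```text
time_s: 4.0
ee_pos: [479.5, -184.6, 227.8]
ee_rot: [179.9, 0.2, 89.7]
force: [0.8, 0.2, 0.4]
gripper_width: 0.3
gripper_force: 0.0
```

>>> step_arm(plan=[-3.2,0,0,0,0,0,0,0,4,0,0,0,0,0,4,0,0,0,0,0,4,0,0,0,0,0,4.1,0,0,0])

```text
time_s: 4.42
ee_pos: [477.3, -210.6, 65.9]
ee_rot: [179.9, 0.0, 90.0]
force: [-0.3, -0.6, -0.4]
gripper_width: 0.7
gripper_force: 0.0
```

>>> step_arm(plan=[0,0.7,0,0,0,0,0,0.7,0,0,0,0,0,0.7,0,0,0,0,0,0.7,0,0,0,0,0,0.7,0,0,0,0])

```text
time_s: 4.83
ee_pos: [515.1, -211.2, 69.6]
ee_rot: [179.7, 0.1, 90.0]
force: [-0.2, 0.7, -0.4]
gripper_width: 0.5
gripper_force: 0.0
```

>>> step_arm(plan=[-0.4,0,0.5,0,0,0,0,0.4,0,0,0,0,0,0.5,0,0,0,0,0,0.5,0,0,0,0,0,0.5,0,0,0,0])

```text
time_s: 5.25
ee_pos: [530.9, -214.5, 62.0]
ee_rot: [-179.9, -0.0, 90.0]
force: [-3.2, -0.4, 3.3]
gripper_width: 0.1
gripper_force: 1.6
```

>>> step_arm(plan=[0,0.5,0,0,0,0,0,0.5,0,0,0,0,0,0.5,0,0,0,0,0,0.5,0,0,0,0,0,0.5,0,0,0,0])

```text
time_s: 5.67
ee_pos: [556.6, -214.6, 62.0]
ee_rot: [-180.0, -0.0, 90.0]
force: [-2.8, 0.6, 2.6]
gripper_width: 0.1
gripper_force: 1.4
```

>>> step_arm(plan=[0,0.5,0,0,0,0,0,0.5,0,0,0,0,0,0.4,0,0,0,0,0,0.4,0,0,0,0,0,0.3,0,0,0,0])

```text
time_s: 6.08
ee_pos: [575.4, -214.3, 61.9]
ee_rot: [-179.7, -0.1, 90.0]
force: [-9.3, 0.4, 7.7]
gripper_width: 0.5
gripper_force: 4.8
```

>>> step_arm(plan=[0,0.2,0,0,0,0,0,0.2,0,0,0,0,0,0.2,0,0,0,0,0,0.2,0,0,0,0])

```text
time_s: 6.42
ee_pos: [582.5, -214.2, 62.0]
ee_rot: [-179.6, -0.1, 90.0]
force: [-10.7, 1.0, 8.1]
gripper_width: 0.4
gripper_force: 5.4
```

>>> step_arm(plan=[0,0.2,0,0,0,0,0,0.2,0,0,0,0])

```text
time_s: 6.58
ee_pos: [586.3, -214.2, 62.0]
ee_rot: [-179.6, -0.1, 90.0]
force: [-10.1, 0.4, 8.4]
gripper_width: 0.7
gripper_force: 5.5
```

>>> step_arm(plan=[0,0.2,0,0,0,0,0,0.2,0,0,0,0])

```text
time_s: 6.75
ee_pos: [590.0, -214.1, 61.9]
ee_rot: [-179.6, -0.1, 90.0]
force: [-12.2, -0.1, 8.3]
gripper_width: 0.9
gripper_force: 5.9
```

>>> step_arm(plan=[0,0.2,0,0,0,0,0,0.1,0,0,0,0])

```text
time_s: 6.92
ee_pos: [592.9, -214.2, 62.0]
ee_rot: [-179.5, -0.1, 90.0]
force: [-12.9, 0.6, 9.3]
gripper_width: 0.8
gripper_force: 6.3
```

>>> step_arm(plan=[0,0.2,0,0,0,0,0,0.1,0,0,0,0])

```text
time_s: 7.08
ee_pos: [595.5, -214.1, 61.9]
ee_rot: [-179.5, -0.1, 90.1]
force: [-13.6, 0.6, 10.7]
gripper_width: 0.6
gripper_force: 7.7
```

>>> step_arm(plan=[0,0.2,0,0,0,0,0,0.1,0,0,0,0])

```text
time_s: 7.25
ee_pos: [595.5, -214.1, 62.0]
ee_rot: [-179.1, -0.1, 90.1]
force: [-21.7, -1.1, 16.2]
gripper_width: 0.3
gripper_force: 11.3
```

>>> step_arm(plan=[0,-0.2,0,0,0,0,0,-0.3,0,0,0,0,0,-0.4,0,0,0,0,0,-0.5,0,0,0,0,0,-1.5,0,0,0,0])

```text
time_s: 7.67
ee_pos: [575.8, -215.1, 62.0]
ee_rot: [179.7, 0.1, 90.0]
force: [-0.5, 0.2, 0.4]
gripper_width: 0.7
gripper_force: 0.0
```

>>> step_arm(plan=[0,-3,0,0,0,0,0,-3,0,0,0,0,0,-3,-3,0,0,0,0,-3,-4,0,0,0,0,0,-4,0,0,0])

```text
time_s: 8.08
ee_pos: [453.4, -213.3, 163.6]
ee_rot: [-179.6, -0.2, 89.9]
force: [0.9, 1.1, 0.2]
gripper_width: 0.5
gripper_force: 0.0
```

>>> step_arm(plan=[4,-0.3,0,0,0,0,4,0,0,0,0,0,4,0,0,0,0,0,4,0,0,0,0,0,4,0,0,0,0,0])

```text
time_s: 8.5
ee_pos: [456.8, -12.9, 165.1]
ee_rot: [179.8, -0.0, 89.9]
force: [0.4, 1.5, -0.2]
gripper_width: 0.3
gripper_force: 0.0
```

Run:
```python
from h import *
p=viewer.grab_frame('top'); q=viewer.grab_frame('side')
for k,z in dict(full_front=76,full_pad=30,empty_pad=30,empty_front=76).items():
  for n,i in (('top',p),('side',q)):
    for d in viewer.pinpoint(k,i)[:2]: print(k,n,round(d['score'],2),np.round(d['location']),np.round(atz(i,d['location'],z)[:2]))
a=cv2.resize(p['img'][80:260,270:400],(400,554),interpolation=cv2.INTER_CUBIC)
b=cv2.resize(q['img'][150:330,240:440],(400,554))
cv2.imwrite('pics/f1.png',np.hstack([a,b])[:,:,::-1]); print(sensors.state()['ee_pos'])
```

```text
full_front top 0.84 [334. 174.] [ 603. -218.]
full_front side 0.64 [330. 232.] [ 601. -218.]
full_pad top 0.73 [334. 196.] [ 557. -226.]
full_pad side 0.95 [317. 257.] [ 564. -221.]
full_pad side 0.57 [364. 221.] [ 723. -222.]
empty_pad top 0.85 [169. 214.] [511. 167.]
empty_pad side 0.53 [195. 181.] [521. 155.]
empty_front top 0.86 [166. 194.] [553. 168.]
empty_front side 0.97 [200. 160.] [550. 168.]
[455.99909031 -15.77767281 164.6723693 ]
```

View pics/f1.png

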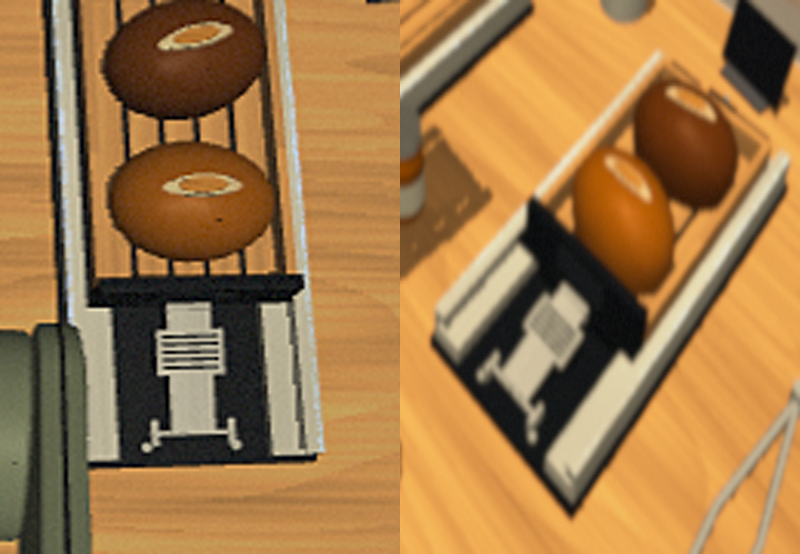

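The filled tray's front wall (crop (195,290) top view) now sits right behind its fully visible catch, and both loaves are on it. Its front is at x about 602, so it held home after I backed off. Next is the empty tray's pad at about (515,165).

>>> step_arm(plan=[3.6,1.15,0,0,0,0,3.6,1.15,0,0,0,0,3.6,1.15,0,0,0,0,3.6,1.15,0,0,0,0,3.6,1.15,0,0,0,0])

```text
time_s: 9.42
ee_pos: [514.1, 166.1, 164.7]
ee_rot: [180.0, -0.0, 89.9]
force: [1.3, -1.6, 0.3]
gripper_width: 0.4
gripper_force: 0.0
```

>>> step_arm(plan=[0,0,0,0,0,0,0,0,4,0,0,0,0,0,4,0,0,0,0,0,2.5,0,0,0,0,0,0,0,0,0])

```text
time_s: 9.83
ee_pos: [509.5, 163.2, 54.7]
ee_rot: [-179.4, 0.2, 89.9]
force: [-0.8, 0.3, 0.7]
gripper_width: 0.4
gripper_force: 0.0
```

>>> step_arm(plan=[0,0.2,0.6,0,0,0,0,0,0.4,0,0,0])

```text
time_s: 10.0
ee_pos: [517.2, 165.2, 50.8]
ee_rot: [179.8, -0.1, 89.9]
force: [-0.5, -0.4, 0.5]
gripper_width: 0.4
gripper_force: 0.0
```

>>> step_arm(plan=[0,0,0.3,0,0,0,0,0,0.2,0,0,0])

```text
time_s: 10.17
ee_pos: [516.4, 165.4, 45.9]
ee_rot: [179.8, -0.1, 90.0]
force: [0.2, 0.1, 0.3]
gripper_width: 0.7
gripper_force: 0.0
```

>>> step_arm(plan=[0,0,0.2,0,0,0,0,0,0.1,0,0,0])

```text
time_s: 10.33
ee_pos: [516.5, 165.5, 43.2]
ee_rot: [179.8, -0.0, 90.0]
force: [-0.5, -0.9, 6.7]
gripper_width: 0.4
gripper_force: 3.3
```

>>> step_arm(plan=[0,0,0.2,0,0,0,0,0,0.2,0,0,0])

```text
time_s: 10.5
ee_pos: [516.8, 165.5, 39.6]
ee_rot: [179.8, -0.0, 90.0]
force: [0.7, -1.6, 6.9]
gripper_width: 0.7
gripper_force: 3.4
```

>>> step_arm(plan=[0,0,0.2,0,0,0,0,0,0.1,0,0,0,0,0,0,0,0,0])

```text
time_s: 10.75
ee_pos: [515.6, 165.5, 35.7]
ee_rot: [179.9, -0.0, 90.0]
force: [-1.2, -0.2, 5.2]
gripper_width: 0.7
gripper_force: 2.6
```

>>> step_arm(plan=[0,0,0.1,0,0,0,0,0,0,0,0,0,0,0,0,0,0,0])

```text
time_s: 11.0
ee_pos: [515.6, 165.5, 34.9]
ee_rot: [179.9, -0.0, 90.0]
force: [-0.2, -2.0, 7.2]
gripper_width: 0.3
gripper_force: 3.5
```

Run:
```python
from h import *
p=viewer.grab_frame('top'); q=viewer.grab_frame('side')
for n,i in (('top',p),('side',q)):
    for d in viewer.pinpoint('empty_front',i)[:2]: print(n,round(d['score'],2),np.round(d['location']),np.round(atz(i,d['location'],76)[:2]))
a=cv2.resize(p['img'][80:260,110:240],(400,554),interpolation=cv2.INTER_CUBIC)
b=cv2.resize(q['img'][100:235,120:270],(500,554))[:,:400]
cv2.imwrite('pics/e1.png',np.hstack([a,b])[:,:,::-1]); print(sensors.state()['ee_pos'],sensors.state()['force'])
```

```text
top 0.89 [167. 207.] [522. 163.]
side 0.61 [194. 164.] [529. 162.]
side 0.54 [329. 230.] [ 605. -212.]
[515.64333385 165.49118817  34.91767316] [-0.44899901 -1.19707172  7.28464285]
```

View pics/e1.png

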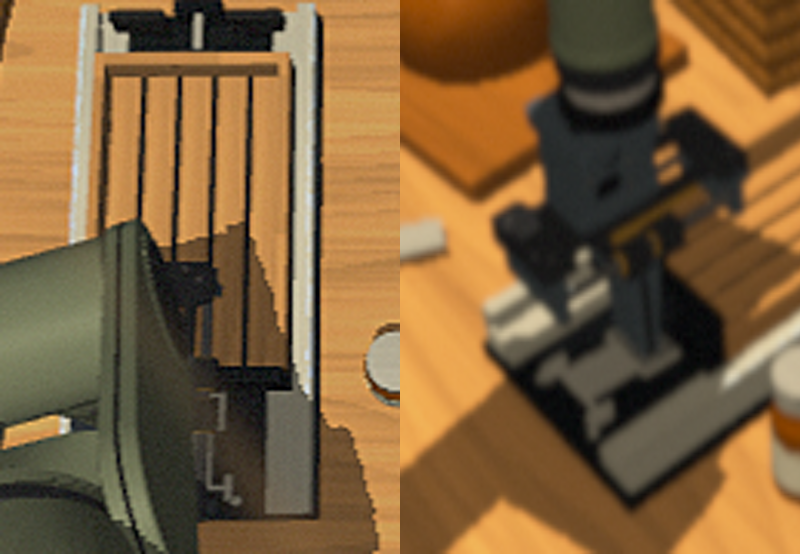

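The empty tray sprang out: its back edge in the top crop (200,60) shows a gap to the stop, and the front wall is at x about 529, touching the finger. I'll lift straight up and then hook the wall from inside.

>>> step_arm(plan=[0,0,-2,0,0,0,0,0,-3,0,0,0,0,0,-3,0,0,0,0,0,-1,0,0,0,0,0,0,0,0,0])

```text
time_s: 11.62
ee_pos: [517.1, 166.0, 126.7]
ee_rot: [179.6, -0.1, 90.0]
force: [0.7, -1.0, -0.2]
gripper_width: 0.4
gripper_force: 0.0
```

>>> step_arm(plan=[0,2.8,0,0,0,0,0,2.8,0,0,0,0,0,0,0,0,0,0])

```text
time_s: 11.87
ee_pos: [575.2, 165.4, 122.2]
ee_rot: [179.8, -0.0, 90.0]
force: [0.5, 1.2, 0.1]
gripper_width: 0.6
gripper_force: 0.0
```

Run:
```python
from h import *
for n in ('top','side'):
    i=viewer.grab_frame(n)
    for k,z in (('empty_front',76),('tray_empty',26)):
      for d in viewer.pinpoint(k,i)[:2]: print(k,n,round(d['score'],2),np.round(d['location']),np.round(atz(i,d['location'],z)[:2]))
print(sensors.state()['ee_pos'],sensors.state()['force'])
```

```text
empty_front top 0.77 [169. 206.] [526. 160.]
tray_empty top 0.57 [175. 154.] [660. 162.]
empty_front side 0.94 [197. 165.] [531. 155.]
empty_front side 0.68 [196. 182.] [490. 102.]
tray_empty side 0.88 [233. 160.] [655. 163.]
[569.87572007 165.29626239 122.94924817] [-0.1379881   0.56104997 -0.09441542]
```

>>> step_arm(plan=[0,0,2,0,0,0,0,0,2,0,0,0,0,0,2,0,0,0,0,0,0,0,0,0])

```text
time_s: 12.5
ee_pos: [567.7, 164.7, 60.2]
ee_rot: [-179.5, 0.1, 90.0]
force: [-1.4, -0.5, 0.7]
gripper_width: 0.7
gripper_force: 0.0
```

>>> step_arm(plan=[0,-0.5,0,0,0,0,0,-0.5,0,0,0,0,0,-0.5,0,0,0,0,0,-0.5,0,0,0,0,0,-0.5,0,0,0,0])

```text
time_s: 12.92
ee_pos: [546.7, 165.7, 65.0]
ee_rot: [179.8, -0.0, 90.0]
force: [2.5, 0.6, 2.1]
gripper_width: 0.4
gripper_force: 0.8
```

>>> step_arm(plan=[0,-0.5,0,0,0,0,0,-0.5,0,0,0,0,0,-0.5,0,0,0,0,0,-0.5,0,0,0,0,0,-0.5,0,0,0,0])

```text
time_s: 13.33
ee_pos: [520.9, 165.4, 63.9]
ee_rot: [180.0, -0.0, 90.0]
force: [1.8, 0.4, 0.9]
gripper_width: 0.3
gripper_force: 0.7
```

Pulling with 2 N as expected; 44 mm to go.

>>> step_arm(plan=[0,-0.5,0,0,0,0,0,-0.5,0,0,0,0,0,-0.5,0,0,0,0,0,-0.5,0,0,0,0,0,-0.5,0,0,0,0])

```text
time_s: 13.75
ee_pos: [495.8, 165.4, 63.7]
ee_rot: [180.0, -0.0, 90.0]
force: [1.2, 0.9, 1.0]
gripper_width: 0.6
gripper_force: 0.8
```

>>> step_arm(plan=[0,-0.5,0,0,0,0,0,-0.4,0,0,0,0,0,-0.3,0,0,0,0,0,-0.2,0,0,0,0,0,0,0,0,0,0])

```text
time_s: 14.17
ee_pos: [481.5, 165.3, 63.6]
ee_rot: [-179.9, 0.0, 90.0]
force: [0.2, -0.5, -0.5]
gripper_width: 0.5
gripper_force: 0.0
```

Run:
```python
from h import *
for n in ('top','side'):
    i=viewer.grab_frame(n)
    for k,z in (('empty_front',76),('tray_empty',26)):
      for d in viewer.pinpoint(k,i)[:2]: print(k,n,round(d['score'],2),np.round(d['location']),np.round(atz(i,d['location'],z)[:2]))
print(sensors.state()['ee_pos'],sensors.state()['force'])
```

```text
empty_front top 0.62 [166. 237.] [455. 163.]
empty_front top 0.21 [333. 194.] [ 555. -214.]
tray_empty top 0.8 [171. 181.] [592. 168.]
empty_front side 0.59 [170. 174.] [462. 170.]
tray_empty side 0.71 [215. 171.] [586. 156.]
tray_empty side 0.54 [318. 256.] [ 572. -219.]
[482.1300351  165.3398702   63.56577153] [-0.48806959  0.79719513  0.87506058]
```

>>> step_arm(plan=[0,-0.2,0,0,0,0,0,-0.2,0,0,0,0,0,-0.1,0,0,0,0,0,0,0,0,0,0])

```text
time_s: 14.8
ee_pos: [476.9, 165.4, 63.7]
ee_rot: [-180.0, -0.0, 90.0]
force: [-0.6, 0.2, 0.3]
gripper_width: 0.7
gripper_force: 0.1
```

>>> step_arm(plan=[0,0.5,0,0,0,0,0,0.5,0,0,0,0,0,0,-2,0,0,0,0,0,-3,0,0,0,0,0,-4,0,0,0])

```text
time_s: 15.22
ee_pos: [486.0, 164.8, 152.6]
ee_rot: [-179.7, 0.1, 90.0]
force: [0.8, -0.1, -0.3]
gripper_width: 0.3
gripper_force: 0.0
```

>>> step_arm(plan=[0,0,-4,0,0,0,0,-4,0,0,0,0,0,-4,0,0,0,0,0,-4,0,0,0,0,0,0,0,0,0,0])

```text
time_s: 15.63
ee_pos: [360.1, 163.9, 193.1]
ee_rot: [-179.6, 0.1, 90.1]
force: [-0.2, -0.6, -0.6]
gripper_width: 0.3
gripper_force: 0.0
```

>>> step_arm(plan=[4,0,-2,0,0,0,4,0,0,0,0,0,4,0,0,0,0,0,4,0,0,0,0,0,4,0,0,0,0,0])

```text
time_s: 16.05
ee_pos: [367.5, 364.7, 212.7]
ee_rot: [180.0, -0.0, 90.0]
force: [0.3, -0.9, 0.3]
gripper_width: 0.2
gripper_force: 0.0
```

Run:
```python
from h import *
P={n:viewer.grab_frame(n) for n in('top','side')}
for n,i in P.items():
    for k,z in (('empty_front',76),('tray_empty',26),('full_front',76),('jar_center',42),('loaf0_center',69),('loaf1_center',69)):
      for d in viewer.pinpoint(k,i)[:2]: print(k,n,round(d['score'],2),np.round(d['location']),np.round(atz(i,d['location'],z)[:2]))
a=P['top']['img'][60:280,110:400]; b=P['side']['img'][100:320,130:440]
cv2.imwrite('pics/end.png',cv2.resize(np.hstack([a,b]),None,fx=1.33,fy=1.33)[:,:,::-1]); print(sensors.state()['ee_pos'],sensors.state()['force'])
```

```text
empty_front top 0.59 [166. 237.] [455. 163.]
tray_empty top 0.76 [170. 183.] [587. 170.]
full_front top 0.59 [335. 175.] [ 601. -219.]
jar_center top 0.66 [241. 198.] [548.  -3.]
jar_center top 0.47 [172. 182.] [586. 162.]
loaf0_center top 0.93 [333. 147.] [ 669. -219.]
loaf0_center top 0.47 [331.  97.] [ 794. -218.]
loaf1_center top 0.92 [331.  94.] [ 803. -219.]
loaf1_center top 0.81 [298. 286.] [ 350. -132.]
empty_front side 0.53 [318. 257.] [ 532. -246.]
tray_empty side 0.83 [212. 172.] [579. 160.]
full_front side 0.57 [329. 234.] [ 598. -220.]
jar_center side 0.92 [239. 201.] [547.  12.]
loaf0_center side 0.66 [352. 221.] [ 667. -225.]
loaf1_center side 0.79 [214. 285.] [ 343. -157.]
loaf1_center side 0.63 [383. 190.] [ 804. -210.]
[367.41392302 362.21430277 212.59654162] [-0.51284449 -0.06797037 -0.03860489]
```

View pics/end.png

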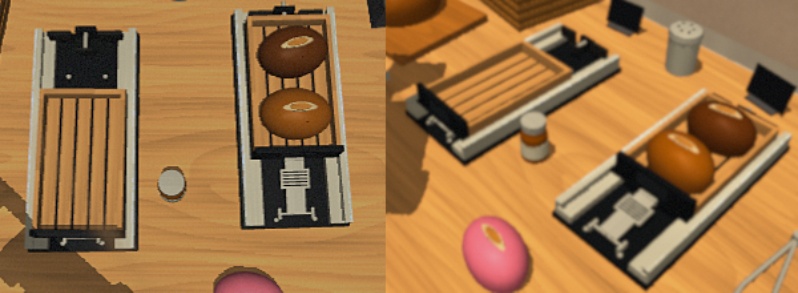

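The final view shows the empty tray drawn out about 10 cm in its runners (wall at crop (78,235)) and the filled tray home with both loaves and its catch visible at (293,180). The jar stands where it was at (171,183), the pink look-alike is untouched, and the arm is clear.

```bash
python3 -c "
from workcell import env
print(env.job_done())"
```

```text
the job is handed in; nothing more can be done
None
```

I've handed the job in: the filled tray is home in front of its raised catch with both loaves on it, the empty tray is about 10 cm out and still in its runners, and the jar and pink look-alike are untouched. The judge's verdict was not shown.

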